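Brake the loaded bench dolly, then free the empty one

ROBOT

A 6-joint arm with a two-finger parallel gripper is mounted at the origin on a cart in front of the work surface, level with it; the furniture and walls round the work are solid. World frame = base frame: x ahead of the robot, y to its left, z up, the work surface at z = 0. Lengths are in m, angles in rad, forces in N, time in s.
With the tool pointing down it reaches from about 0.4 to 0.825 m from the base axis. Payload 7 kg.
Tool frame: the origin (TCP) lies midway between the tips of the shut fingers; the grasp point (between the pads) lies tcp_to_grasp behind it (tcp_to_grasp is the distance from the TCP to the grasp point, in m); z points along the fingers, y is the line along which they close (so a half turn about z gives the same grasp; the last joint's range is limited). The gripper opens to 85 mm and grips with 20 to 120 N. Pads are 22 mm wide; open, the fingers measure 114 mm over their backs; the gripper's body (76 mm by 85 mm) begins 54 mm behind the grasp point. The pads swing forward as they close: fully open they stand 13 mm farther back than shut.
Start: joints at [-0.864, 0.359, 0.012, 0, -1.224, -0.288], TCP at [0.274, -0.617, 0.231] pointing down, gripper open.
Joint ranges: [-3.07, 3.07], [-1.43, 2.12], [-1.02, 1.25], [-3.03, 1.67], [-3.05, -0], [-3.03, 3.03]. Speed limits (rad/s): [2.39, 2.39, 3.01, 3.14, 3.14, 3.14].

INTERFACE

Orientations are given as a 3x3 rotation matrix whose columns are the frame's x, y, z axes.
In Python, from bench import sense, grab_frame, calibration, finish_job, tcp_to_grasp gives the robot as it stands.
- The arm moves only by the tool send_rows, never from a script. Its arguments are lists of equal length, an entry for each row: "xyz": the shift along the tool's x, y, z in mm, a list of three; "turn": the turn about the tool's z in degrees; "gripper": the opening, from 0 (shut) to 1 (fully open). A call has 1 to 12 rows; each row shifts and turns the commanded pose from where the row before left it, along the tool's axes as they then stand; what a row does not reach is not made up. A row lasts 1/10 s, in which the tool goes at most 50 mm and 8.59 degrees, less where a joint would pass 70% of its speed; a pose out of reach is approached as far as the arm can. A call with a gripper value outside its range is refused whole. The fingers move at their own pace and stop on an object; "grip_force" is the grip in N (left out, the last holds). Time passes only in rows, so rows that do not move let the fingers close. It gives the time, the measured TCP pose, the force, the opening and the grip force at its end, in the units of the state.
- sense(): the state, without advancing time (a new reading comes with each control period).
- grab_frame(name): name is "scene" or "side" or "wrist"; returns (picture, depth): 420x560x3 uint8, red, green, blue; 420x560 float32, m along the optical axis (not along the pixel's ray), 0 where there is no reading.
- calibration(name): a dict with "fx", "fy", "cx", "cy" (pixels), "xyz" and "attitude" of the camera in the world. Camera axes: x right, y down, z forward; pixel columns grow to the right and rows downward; lengths in m; the calibration is good to about 2 mm. A picture is of the moment at which its call begins: read the wrist's pose just before it. calibration takes no time and is no camera call; for the wrist camera it gives the pose at the moment of the call.
- finish_job(): hands the job in; it is judged then, once.
The state is a dict: "time": time; "joint_pos": joint angles; "dq": joint speeds; "joint_torque": joint torques, N m; "eef_pos": TCP position; "ee_rot": TCP orientation; "force": force on the tool from outside, world axes, zero at the start; "wrist_torque": the same for the moment, N m; "opening": opening from 0.0 (shut) to 1.0 (fully open); "finger_force": force on a finger pad.
Only numpy, scipy, OpenCV 4.12 (cv2) and the standard library are available. Lean on these libraries where they do the work, as an engineer would, in place of code of your own. Each camera call takes 0.05 s, during which the arm holds its last target. There are 200 camera calls.

TASK

Two small wheeled dollies stand on the bench, each with a kick-down brake pedal at the front. First push the pedal of the dolly that carries the charger fully down, so that it is locked; only then flick the pedal of the empty dolly fully up to release that one. Leave the loaded dolly locked.

Things in the scene. Friction and masses are not known exactly. Their poses are not given: they have to be found in the camera images.
- loaded_pedal (a point): Centre of the steel toe plate (34 long, 24 wide, 10 mm thick) of the pedal on the dolly that carries the charger, a dark blue-grey box 101 x 69 x 48 mm high. Both dollies: aluminium deck 130 x 120 mm, top 56 mm above the worktop, four castors; do not shift. Axes: x along the pedal to the hinge, y along the level hinge line, z out of the ribbed upper face; yaw = dolly's, pitch = pedal's elevation.
- loaded_brake (a joint): Brake of the loaded dolly, rad: 0 = fully up (off), pedal 0.9 rad above level, rubber foot swung off the worktop; 0.9 = fully down at its stop (locked), pedal level, foot straight down on the worktop. Starts up. Stiff friction hinge, no spring: about 4 N at the toe plate moves it either way and it stays where left. The hinge lies 60 mm above the worktop, mid front edge.
- empty_pedal (a point): Centre of the like toe plate (34 x 24 x 10 mm) of the dolly whose deck is bare; axes as for loaded_pedal. On both, the hinge lies 60 mm from this point along +x, and the pedal sticks out from the dolly's front (robot) side, free all round: when level, its underside is 55 mm above the worktop and the plate can be pinched across its 24 mm width from above. Either dolly may be the left one.
- empty_brake (a joint): Brake of the empty dolly, rad; same kind and values: 0 = fully up (released), 0.9 = fully down (locked). Starts down. As it is lifted, the toe plate swings on a 60 mm radius up and towards the dolly.

How it is judged:
By the outcome, as a careful person would: the job done as asked, in the order asked, and still so for the second after the job is handed in, with the robot touching nothing.
It also fails if it takes over 42 s, if anything falls off the work surface, if the arm or the gripper's body presses on something with over 40 N, if the wrist force passes 120 N, or if a joint passes its speed limit or range.

## Working session

There is one attempt and no reset: what is moved stays moved. The work goes in short steps, Python scripts to look and compute and a tool call to move; the robot and the scene stay as the last step left them, time stands still between calls to the robot, and variables do not carry over. Pictures are saved under pics/ and viewed, at most 10 in all, crops included, and the job is handed in when it is done.

Besides the shell and the picture viewer there is one more tool, called after "Emit:" as name(argument=value, ...), one argument or row to a line, values as JSON. send_rows: Moves the arm, as the interface text tells. Its arguments: {"type":"object","properties":{"xyz":{"type":"array","items":{"type":"array","items":{"type":"number"}}},"turn":{"type":"array","items":{"type":"number"}},"gripper":{"type":"array","items":{"type":"number"}},"grip_force":{"type":"number"}},"required":["xyz","turn","gripper"]}

```bash
mkdir -p pics
cat > h.py <<'E'
import numpy as np, cv2
from bench import *
def snap(n,f):
    p,d=grab_frame(n); c=calibration(n); np.savez(f'pics/{f}.npz',p=p,d=d,**{k:np.array(v) for k,v in c.items()})
    cv2.imwrite(f'pics/{f}.png',p[:,:,::-1]); return p,d,c
def cloud(d,c):
    v,u=np.mgrid[:d.shape[0],:d.shape[1]]
    P=np.stack([(u-c['cx'])/c['fx']*d,(v-c['cy'])/c['fy']*d,d],-1)
    R=np.array(c['attitude'])
    return P@R.T+np.array(c['xyz'])
E
python3 - <<'E'
from h import *
np.set_printoptions(precision=3,suppress=True)
s=sense();print(s['time'],s['eef_pos'],s['ee_rot'],s['opening'],tcp_to_grasp)
for n in('scene','side'):
    p,d,c=snap(n,n+'0');print(n,c,(d>0).mean())
E
```

```text
0.0 [ 0.274 -0.616  0.23 ] [[-0.914 -0.407 -0.001]
 [-0.407  0.914  0.001]
 [ 0.     0.002 -1.   ]] 1.000510483136454 0.0187
scene {'fx': 380.92343585865444, 'fy': 380.92343585865444, 'cx': 283.12931055727074, 'cy': 213.7171773298759, 'xyz': array([0.045, 0.701, 0.463]), 'attitude': array([[-0.718, -0.251,  0.649],
       [-0.695,  0.288, -0.658],
       [-0.022, -0.924, -0.381]])} 0.9961649659863946
side {'fx': 424.8076832174925, 'fy': 424.8076832174925, 'cx': 279.129905299551, 'cy': 207.2464805375031, 'xyz': array([0.194, 0.886, 0.504]), 'attitude': array([[-0.881, -0.191,  0.432],
       [-0.473,  0.343, -0.812],
       [ 0.007, -0.92 , -0.393]])} 0.9959863945578231
```

View pics/scene0.png

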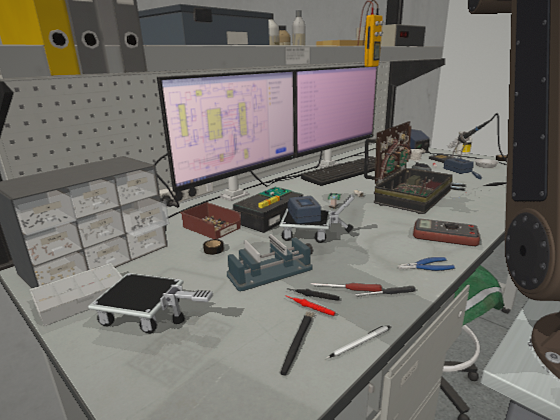

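View pics/side0.png

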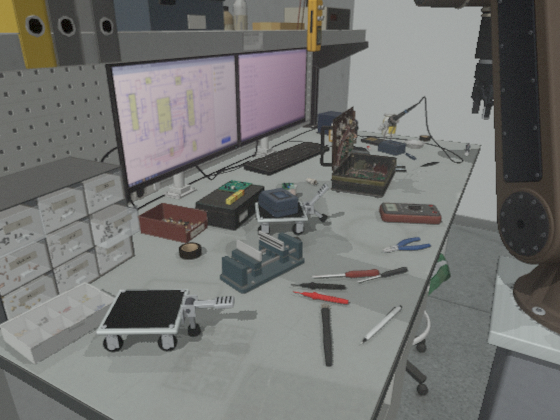

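The empty dolly is the left one, with its pedal level at about scene (200,296) and side (218,302). The loaded dolly is farther off, with its pedal raised at about scene (343,210) and side (316,200).

Run:
```python
from h import *
np.set_printoptions(precision=3,suppress=True)
for n,boxes in(('scene',[(165,278,225,320),(320,180,365,245),(85,265,190,330),(275,190,345,245)]),('side',[(180,285,245,320),(295,175,335,235),(95,280,200,350),(250,185,310,235)])):
    f=np.load(f'pics/{n}0.npz');P=cloud(f['d'],f);cols=f['p']
    print(n)
    for x0,y0,x1,y1 in boxes:
        Q=P[y0:y1,x0:x1].reshape(-1,3);C=cols[y0:y1,x0:x1].reshape(-1,3)
        z=Q[:,2]; print('box',x0,y0,np.histogram(z,bins=np.arange(-.01,.16,.01))[0])
    for px in ([(180,292),(195,297),(212,296),(345,205),(350,195),(335,222),(320,230)] if n=='scene' else [(200,302),(215,302),(232,301),(318,195),(322,188),(310,208)]):
        print(px,P[px[1],px[0]],cols[px[1],px[0]])
# scaled crops
a=cv2.imread('pics/scene0.png');b=cv2.imread('pics/side0.png')
r=lambda im,x,y:cv2.resize(im[y:y+75,x:x+100],None,fx=4,fy=4,interpolation=cv2.INTER_CUBIC)
cv2.imwrite('pics/crop.png',np.vstack([np.hstack([r(a,140,265),r(a,275,175)]),np.hstack([r(b,160,275),r(b,250,170)])]))
```

```text
scene
box 165 278 [ 200 1451   75   31   28   39  207  374  108    0    0    0    0    0
    0    0]
box 320 180 [ 257 1931  112   72   79   68  210   54   25   21   19   28   23   13
    0    0]
box 85 265 [ 353 2043  237  329  944  126 2486  254   22    0    0    0    0    0
    0    0]
box 275 190 [ 183 1335  119  133  110  170  619  412  201  126  136  291    0    0
    0    0]
(180, 292) [0.601 0.413 0.067] [171 172 173]
(195, 297) [0.565 0.405 0.068] [218 217 218]
(212, 296) [0.629 0.328 0.002] [122 122 116]
(345, 205) [ 0.588 -0.083  0.097] [159 158 159]
(350, 195) [ 0.586 -0.101  0.12 ] [97 97 97]
(335, 222) [ 0.603 -0.062  0.05 ] [151 152 152]
(320, 230) [ 0.614 -0.012  0.041] [119 118 119]
side
box 180 285 [753 649  39   0  16  28 198 522  62   0   0   0   0   0   0   0]
box 295 175 [1054  581   89   76   79   60  201   74   34   34   35   37   29    7
    0    0]
box 95 280 [1416 1112  315  316  409  178 3330  235   16    0    0    0    0    0
    0    0]
box 250 185 [584 337  95 128 109 125 561 290 166 138 157 302   0   0   0   0]
(200, 302) [0.6   0.412 0.065] [159 163 164]
(215, 302) [0.574 0.405 0.069] [148 151 152]
(232, 301) [0.549 0.389 0.069] [143 148 148]
(318, 195) [ 0.594 -0.082  0.094] [150 153 154]
(322, 188) [ 0.588 -0.091  0.112] [103 106 106]
(310, 208) [ 0.607 -0.062  0.062] [102 104 106]
```

View pics/crop.png

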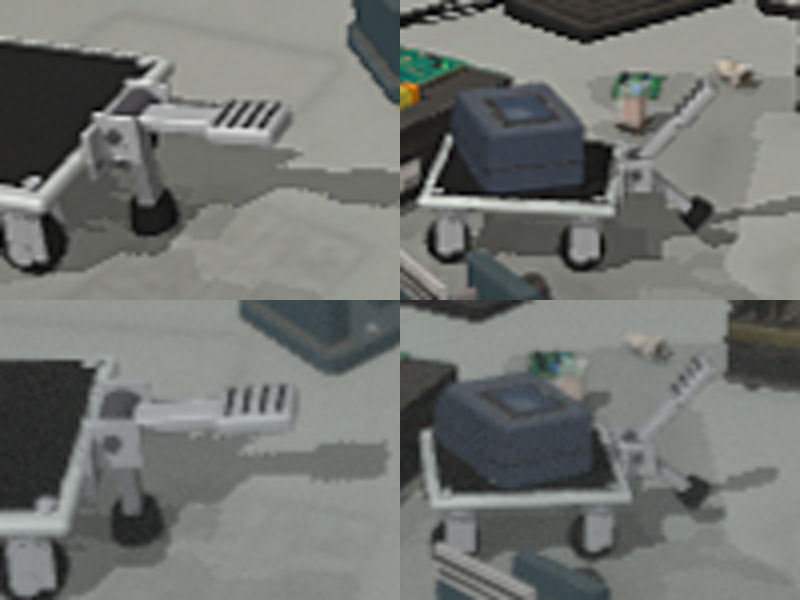

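The crops confirm it. The empty plate is centred near scene (202,296) and side (224,301), level. The loaded plate is near scene (347,201) and side (322,190), raised.

Run:
```python
from h import *
np.set_printoptions(precision=3,suppress=True)
for n in('scene','side'):
    f=np.load(f'pics/{n}0.npz');P=cloud(f['d'],f)
    W=P.reshape(-1,3)
    for nm,c0,zr in(('empty',(0.575,0.40),(.055,.08)),('loaded',(0.60,-.085),(.075,.15))):
        m=(W[:,2]>zr[0])&(W[:,2]<zr[1])&(np.hypot(W[:,0]-c0[0],W[:,1]-c0[1])<(.045 if nm=='empty' else .06))
        Q=W[m]
        vx,vy,_,_=cv2.fitLine(Q[:,:2].astype(np.float32),cv2.DIST_HUBER,0,.01,.01).ravel()
        a=np.array([vx,vy]);t=Q[:,:2]@a; o=np.argsort(t)
        print(n,nm,m.sum(),'mean',Q.mean(0),'yaw',np.degrees(np.arctan2(vy,vx)),'ends',Q[o[:15]].mean(0),Q[o[-15:]].mean(0),'zmax',np.percentile(Q[:,2],[2,50,98]))
    # deck corners
    for nm,c0 in(('empty',(0.68,0.47)),('loaded',(.66,.0))):
        m=(abs(W[:,2]-.056)<.006)&(np.hypot(W[:,0]-c0[0],W[:,1]-c0[1])<.14)
        r=cv2.minAreaRect((W[m,:2]*1000).astype(np.float32));print(n,nm,'deck',r)
```

```text
scene empty 436 mean [0.58  0.405 0.067] yaw 28.359154 ends [0.547 0.385 0.067] [0.612 0.422 0.069] zmax [0.058 0.067 0.072]
scene loaded 101 mean [ 0.587 -0.086  0.103] yaw 22.007504 ends [ 0.573 -0.092  0.118] [ 0.604 -0.078  0.081] zmax [0.077 0.104 0.123]
scene empty deck ((654.0930786132812, 443.9339599609375), (189.33145141601562, 122.41552734375), 29.04241180419922)
scene loaded deck ((664.5138549804688, -16.141265869140625), (187.56642150878906, 259.33551025390625), 71.92941284179688)
side empty 474 mean [0.58  0.407 0.066] yaw 27.737827 ends [0.547 0.388 0.067] [0.614 0.419 0.069] zmax [0.058 0.067 0.071]
side loaded 116 mean [ 0.588 -0.084  0.101] yaw 25.201628 ends [ 0.574 -0.091  0.117] [ 0.604 -0.076  0.08 ] zmax [0.077 0.102 0.121]
side empty deck ((650.1945190429688, 442.6624755859375), (198.13232421875, 123.1120834350586), 29.98175048828125)
side loaded deck ((666.4147338867188, -14.04376220703125), (189.2440643310547, 258.4732971191406), 72.807373046875)
```

Run:
```python
from h import *
f=np.load('pics/side0.npz');W=cloud(f['d'],f).reshape(-1,3)
for a,b in(((.274,-.616),(.565,-.095)),((.565,-.095),(.562,.394))):
    a,b=np.array(a),np.array(b)
    for t in np.linspace(0,1,9):
        c=a+t*(b-a);m=(np.hypot(*(W[:,:2]-c).T)<.1)&(W[:,2]<.6);print(c.round(2),m.sum(),W[m,2].max().round(3) if m.any() else None)
```

```text
[ 0.27 -0.62] 3700 0.574
[ 0.31 -0.55] 3886 0.574
[ 0.35 -0.49] 2807 0.574
[ 0.38 -0.42] 2216 0.573
[ 0.42 -0.36] 1162 0.572
[ 0.46 -0.29] 1615 0.068
[ 0.49 -0.23] 1702 0.034
[ 0.53 -0.16] 1816 0.122
[ 0.56 -0.09] 2200 0.122
[ 0.56 -0.1 ] 2200 0.122
[ 0.56 -0.03] 2758 0.122
[0.56 0.03] 2902 0.104
[0.56 0.09] 2945 0.08
[0.56 0.15] 3843 0.08
[0.56 0.21] 5387 0.08
[0.56 0.27] 5474 0.08
[0.56 0.33] 6066 0.073
[0.56 0.39] 7564 0.073
```

Emit:
send_rows(
  xyz=[
    [-40, 30, 0],
    [-40, 30, 0],
    [-40, 30, 0],
    [-40, 30, 0],
    [-40, 30, 0],
    [-40, 30, 0],
    [-40, 30, 0],
    [-40, 30, 0],
    [-40, 30, 0],
    [-40, 30, 0],
    [-40, 30, 0],
    [-40, 30, 0],
  ],
  turn=[0, 0, 0, 0, 0, 0, 0, 0, 0, 0, 0, 0],
  gripper=[0, 0, 0, 0, 0, 0, 0, 0, 0, 0, 0, 0],
)

```text
time: 1.3
eef_pos: [0.567, -0.0905, 0.2312]
ee_rot: [[-0.913, -0.407, -0.0], [-0.407, 0.913, 0.0], [0.0, 0.0, -1.0]]
force: [1.0, 0.3, 0.1]
opening: -0.002
finger_force: 0.0
```

Run:
```python
from h import *
np.set_printoptions(precision=3,suppress=True)
p,d,c=snap('wrist','w1');s=sense();print(s['eef_pos'],s['ee_rot'],c)
P=cloud(d,c);W=P.reshape(-1,3)
m=(W[:,2]>.072)&(W[:,2]<.15)&(np.hypot(W[:,0]-.585,W[:,1]+.085)<.05);Q=W[m];print(m.sum())
if m.sum()>20:
    vx,vy,_,_=cv2.fitLine(Q[:,:2].astype(np.float32),cv2.DIST_HUBER,0,.01,.01).ravel()
    o=np.argsort(Q[:,2]);print(Q.mean(0),np.degrees(np.arctan2(vy,vx)),Q[o[:20]].mean(0),Q[o[-20:]].mean(0))
```

```text
[ 0.571 -0.086  0.231] [[-0.912 -0.409  0.001]
 [-0.409  0.912  0.001]
 [-0.001  0.    -1.   ]] {'fx': 300.6243567745919, 'fy': 300.6243567745919, 'cx': 276.79155773531124, 'cy': 210.5373898104615, 'xyz': array([ 0.495, -0.12 ,  0.374]), 'attitude': array([[-0.409,  0.863,  0.296],
       [ 0.913,  0.387,  0.133],
       [ 0.   ,  0.324, -0.946]])}
606
[ 0.592 -0.088  0.11 ] 34.297085 [ 0.617 -0.072  0.074] [ 0.585 -0.093  0.122]
```

View pics/w1.png

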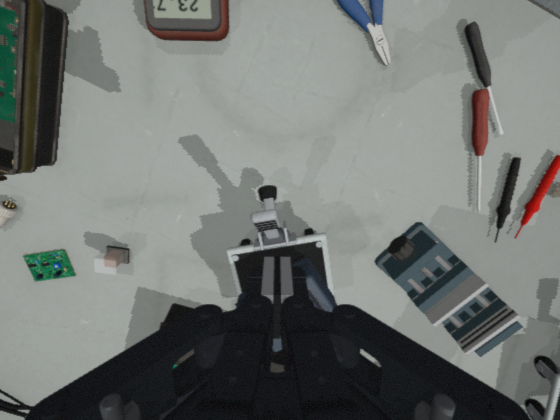

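The loaded pedal shows at about (264,215), with its rubber foot at (267,191). The arm was still settling, so I'll measure again at rest, using just the pedal points.

Run:
```python
from h import *
np.set_printoptions(precision=3,suppress=True)
p,d,c=snap('wrist','w2');s=sense();print(s['eef_pos'],c['xyz'])
P=cloud(d,c)
for v in range(184,250,4): print(v,[(u,P[v,u].round(3).tolist(),int(p[v,u].mean())) for u in (256,264,272)])
a=cv2.imread('pics/w2.png');cv2.imwrite('pics/c2.png',cv2.resize(a[175:275,210:345],None,fx=5,fy=5,interpolation=cv2.INTER_CUBIC))
```

```text
[ 0.569 -0.088  0.231] [ 0.493 -0.123  0.373]
184 [(256, [0.58, -0.11, 0.031], 73), (264, [0.575, -0.102, 0.035], 32), (272, [0.573, -0.093, 0.03], 28)]
188 [(256, [0.584, -0.109, 0.031], 43), (264, [0.579, -0.1, 0.037], 34), (272, [0.576, -0.092, 0.032], 31)]
192 [(256, [0.59, -0.107, 0.028], 122), (264, [0.584, -0.098, 0.036], 31), (272, [0.581, -0.09, 0.032], 31)]
196 [(256, [0.603, -0.103, -0.002], 143), (264, [0.588, -0.096, 0.036], 145), (272, [0.594, -0.084, -0.001], 133)]
200 [(256, [0.607, -0.101, -0.0], 128), (264, [0.592, -0.095, 0.039], 145), (272, [0.599, -0.082, -0.0], 112)]
204 [(256, [0.613, -0.099, -0.001], 128), (264, [0.572, -0.1, 0.116], 125), (272, [0.604, -0.08, 0.0], 118)]
208 [(256, [0.578, -0.105, 0.12], 145), (264, [0.575, -0.099, 0.12], 158), (272, [0.572, -0.092, 0.119], 151)]
212 [(256, [0.581, -0.104, 0.121], 164), (264, [0.577, -0.097, 0.122], 173), (272, [0.575, -0.091, 0.121], 157)]
216 [(256, [0.585, -0.102, 0.12], 139), (264, [0.582, -0.096, 0.119], 55), (272, [0.58, -0.088, 0.115], 106)]
220 [(256, [0.59, -0.1, 0.115], 54), (264, [0.59, -0.093, 0.108], 80), (272, [0.586, -0.086, 0.108], 46)]
224 [(256, [0.598, -0.098, 0.103], 55), (264, [0.595, -0.091, 0.103], 60), (272, [0.595, -0.082, 0.093], 135)]
228 [(256, [0.616, -0.093, 0.069], 154), (264, [0.606, -0.087, 0.086], 144), (272, [0.603, -0.079, 0.084], 145)]
232 [(256, [0.62, -0.091, 0.069], 165), (264, [0.614, -0.084, 0.075], 127), (272, [0.612, -0.075, 0.071], 143)]
236 [(256, [0.624, -0.089, 0.069], 136), (264, [0.621, -0.081, 0.069], 90), (272, [0.617, -0.073, 0.069], 90)]
240 [(256, [0.633, -0.086, 0.061], 98), (264, [0.627, -0.079, 0.066], 90), (272, [0.623, -0.07, 0.065], 161)]
244 [(256, [0.636, -0.084, 0.063], 165), (264, [0.637, -0.075, 0.052], 122), (272, [0.632, -0.067, 0.056], 52)]
248 [(256, [0.644, -0.082, 0.056], 28), (264, [0.64, -0.073, 0.055], 27), (272, [0.637, -0.064, 0.055], 25)]
```

View pics/c2.png

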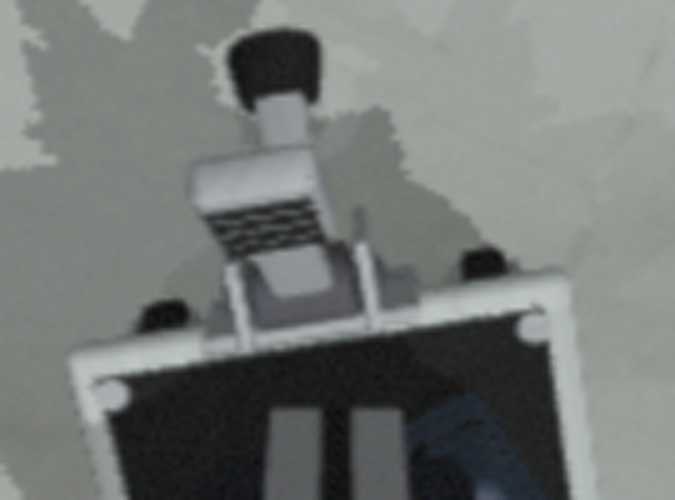

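Loaded hinge comes out at about (0.614,-0.072), yaw about 33°, with the plate's tip top edge at z=0.122 (expected 0.1235). I'll go above it.

Emit:
send_rows(
  xyz=[
    [-2, -11, 20],
    [0, 0, 25],
    [0, 0, 25],
    [0, 0, 20],
    [0, 0, 5],
    [0, 0, 0],
    [0, 0, 0],
  ],
  turn=[-4, -4, 0, 0, 0, 0, 0],
  gripper=[0, 0, 0, 0, 0, 0, 0],
)

```text
time: 2.1
eef_pos: [0.5735, -0.1019, 0.1373]
ee_rot: [[-0.848, -0.53, 0.001], [-0.53, 0.848, -0.0], [-0.001, -0.001, -1.0]]
force: [0.3, 0.9, -0.2]
opening: 0.0
finger_force: 0.0
```

Emit:
send_rows(
  xyz=[
    [-3, 3, 5],
    [0, 0, 5],
    [0, 0, 5],
    [0, 0, 5],
    [1, 0, 6],
    [1, 0, 6],
    [1, 0, 6],
    [1, 0, 6],
    [1, 0, 6],
    [1, 0, 6],
    [0, 0, 0],
    [0, 0, 0],
  ],
  turn=[0, 0, 0, 0, 0, 0, 0, 0, 0, 0, 0, 0],
  gripper=[0, 0, 0, 0, 0, 0, 0, 0, 0, 0, 0, 0],
)

```text
time: 3.3
eef_pos: [0.5684, -0.1007, 0.0796]
ee_rot: [[-0.848, -0.53, -0.001], [-0.53, 0.848, 0.0], [0.001, 0.001, -1.0]]
force: [-1.2, -0.2, -0.4]
opening: -0.003
finger_force: 0.0
```

Run:
```python
from h import *
snap('side','s2');a=cv2.imread('pics/s2.png');cv2.imwrite('pics/c3.png',cv2.resize(a[150:250,240:375],None,fx=5,fy=5,interpolation=cv2.INTER_CUBIC))
```

```text
(no output)
```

View pics/c3.png

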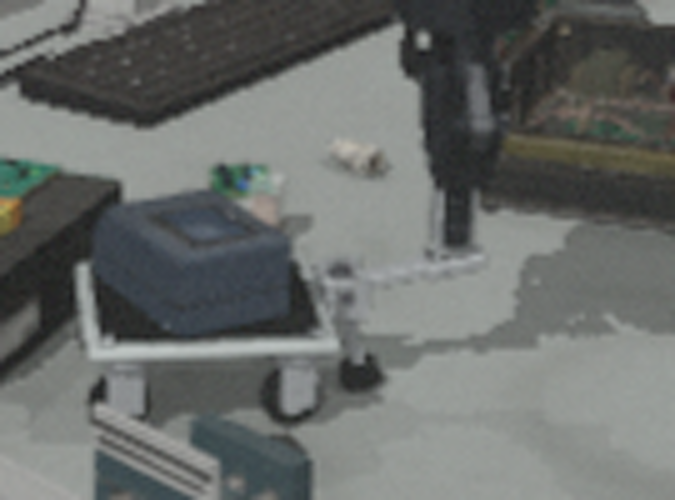

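The fingertips sit on the toe plate at crop (455,255), and the pedal is nearly level. I'll press on to the stop.

Emit:
send_rows(
  xyz=[
    [0, 0, 4],
    [0, 0, 4],
    [0, 0, 4],
    [0, 0, 3],
    [0, 0, 1],
    [0, 0, 1],
    [0, 0, 0],
  ],
  turn=[0, 0, 0, 0, 0, 0, 0],
  gripper=[0, 0, 0, 0, 0, 0, 0],
)

```text
time: 4.05
eef_pos: [0.5684, -0.1012, 0.0647]
ee_rot: [[-0.848, -0.53, -0.0], [-0.53, 0.848, -0.001], [0.001, -0.0, -1.0]]
force: [-8.1, -1.6, 18.4]
opening: -0.001
finger_force: 9.3
```

Emit:
send_rows(
  xyz=[
    [0, 0, -15],
    [0, 0, -40],
    [0, 0, -45],
    [0, 0, -30],
    [0, 0, 0],
    [0, 0, 0],
  ],
  turn=[0, 0, 0, 0, 0, 0],
  gripper=[0, 0, 0, 0, 0, 0],
)

```text
time: 4.65
eef_pos: [0.5691, -0.1004, 0.1935]
ee_rot: [[-0.848, -0.53, 0.002], [-0.53, 0.848, 0.001], [-0.002, -0.0, -1.0]]
force: [0.2, 0.4, -1.2]
opening: -0.002
finger_force: 0.0
```

Run:
```python
from h import *
np.set_printoptions(precision=3,suppress=True)
print(sense()['eef_pos'])
for n in('wrist','side'):
    p,d,c=snap(n,n+'3');W=cloud(d,c).reshape(-1,3)
    t=(W[:,:2]-[.614,-.072])@np.array([-.839,-.545]);q=(W[:,:2]-[.614,-.072])@np.array([-.545,.839])
    for a in range(10,90,10):
        m=(t>a/1e3)&(t<a/1e3+.01)&(abs(q)<.02)&(W[:,2]>.03)&(W[:,2]<.15);print(n,a,m.sum(),np.percentile(W[m,2],[10,50,90]) if m.any() else '')
```

```text
[ 0.569 -0.1    0.194]
wrist 10 133 [0.062 0.063 0.064]
wrist 20 130 [0.062 0.063 0.064]
wrist 30 146 [0.062 0.063 0.064]
wrist 40 222 [0.063 0.064 0.065]
wrist 50 244 [0.063 0.064 0.066]
wrist 60 274 [0.063 0.065 0.066]
wrist 70 150 [0.06  0.063 0.064]
wrist 80 0 
side 10 14 [0.059 0.062 0.064]
side 20 15 [0.059 0.063 0.064]
side 30 15 [0.058 0.062 0.064]
side 40 24 [0.058 0.063 0.065]
side 50 24 [0.057 0.064 0.066]
side 60 23 [0.059 0.064 0.067]
side 70 9 [0.059 0.063 0.065]
side 80 0
```

The loaded pedal is level over its full length (64–65 mm), so it's locked. Next is the empty one.

Emit:
send_rows(
  xyz=[
    [-26, 42, 0],
    [-26, 42, 0],
    [-26, 42, 0],
    [-26, 42, 0],
    [-26, 42, 0],
    [-26, 42, 0],
    [-26, 42, 0],
    [-26, 42, 0],
    [-26, 42, 0],
    [-26, 42, 0],
    [0, 0, 0],
    [0, 0, 0],
  ],
  turn=[0, 0, 0, 0, 0, 0, 0, 0, 0, 0, 3.5, 0],
  gripper=[0, 0, 0, 0, 0, 0.6, 0.6, 0.6, 0.6, 0.6, 0.6, 0.6],
)

```text
time: 5.95
eef_pos: [0.5656, 0.3941, 0.1904]
ee_rot: [[-0.878, -0.478, -0.003], [-0.478, 0.878, -0.003], [0.004, -0.001, -1.0]]
force: [-0.1, -0.9, -0.1]
opening: 0.6
finger_force: 0.0
```

Run:
```python
from h import *
np.set_printoptions(precision=3,suppress=True)
grab_frame('side');grab_frame('side')
s=sense();p,d,c=snap('wrist','w4');print(s['eef_pos'],s['ee_rot'],s['opening'])
P=cloud(d,c);W=P.reshape(-1,3)
m=(W[:,2]>.050)&(W[:,2]<.08)&(np.hypot(W[:,0]-.562,W[:,1]-.394)<.035)
Q=W[m];r=cv2.minAreaRect((Q[:,:2]*1000).astype(np.float32));print(m.sum(),r,np.percentile(Q[:,2],[5,50,95]))
m2=m.reshape(d.shape);print(cv2.boundingRect(m2.astype(np.uint8)))
a=cv2.imread('pics/w4.png');cv2.imwrite('pics/c4.png',cv2.resize(a[175:315,190:375],None,fx=4,fy=4,interpolation=cv2.INTER_CUBIC))
```

```text
[0.566 0.392 0.192] [[-0.878 -0.478 -0.002]
 [-0.478  0.878 -0.002]
 [ 0.002 -0.001 -1.   ]] 0.6039844280091768
1129 ((572.4034423828125, 395.1719970703125), (50.06755447387695, 23.690532684326172), 29.145647048950195) [0.066 0.07  0.072]
(265, 183, 26, 51)
```

View pics/c4.png

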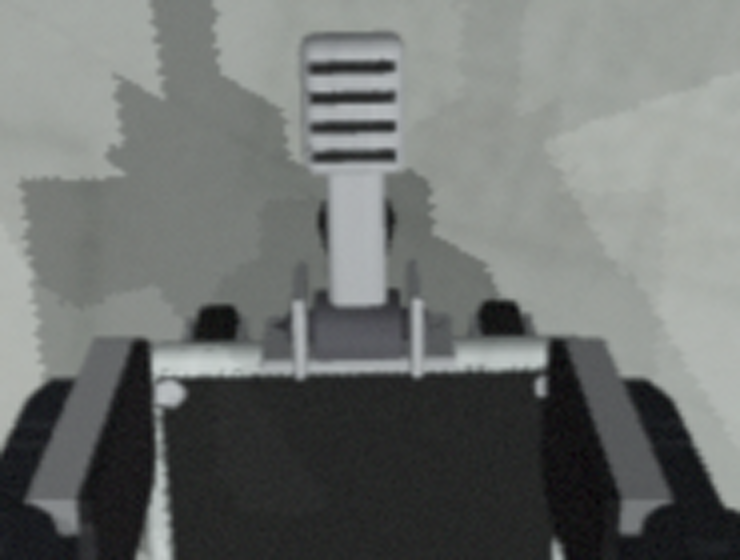

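The empty plate spans crop (303–402, 35–172), square to the fingers. Its centre is near full-image pixel (278,201).

Run:
```python
from h import *
np.set_printoptions(precision=4,suppress=True)
f=np.load('pics/w4.npz');s=sense();R=np.array(s['ee_rot'])
for z in(.065,.07):
  for u,v in((278,184),(278,201),(278,217.5),(266,201),(290,201)):
    r=f['attitude']@np.array([(u-f['cx'])/f['fx'],(v-f['cy'])/f['fy'],1]);X=f['xyz']+r*(z-f['xyz'][2])/r[2]
    print(z,(u,v),X,'tool shift mm',1000*R.T@(X-s['eef_pos']))
```

```text
0.065 (278, 184) [0.5515 0.3843 0.065 ] tool shift mm [ 16.7284   0.4302 127.2922]
0.065 (278, 201) [0.5659 0.3922 0.065 ] tool shift mm [  0.3583   0.4476 127.2643]
0.065 (278, 217.5) [0.5803 0.4    0.065 ] tool shift mm [-16.1359   0.465  127.2363]
0.065 (266, 201) [0.5712 0.3823 0.065 ] tool shift mm [  0.36   -10.823  127.2705]
0.065 (290, 201) [0.5605 0.4021 0.065 ] tool shift mm [  0.3565  11.7179 127.2582]
0.07 (278, 184) [0.5504 0.3837 0.07  ] tool shift mm [ 17.9555   0.4085 122.2943]
0.07 (278, 201) [0.5645 0.3914 0.07  ] tool shift mm [  1.8882   0.4255 122.2669]
0.07 (278, 217.5) [0.5787 0.3992 0.07  ] tool shift mm [-14.3008   0.4426 122.2394]
0.07 (266, 201) [0.5698 0.3817 0.07  ] tool shift mm [  1.8899 -10.6365 122.273 ]
0.07 (290, 201) [0.5592 0.4011 0.07  ] tool shift mm [  1.8865  11.4873 122.2609]
```

Emit:
send_rows(
  xyz=[
    [1, 0, 40],
    [0, 0, 40],
    [0, 0, 40],
    [0, 0, 25],
    [0, 0, 8],
    [0, 0, 0],
    [0, 0, 0],
    [0, 0, 0],
    [0, 0, 0],
    [0, 0, 0],
    [0, 0, 0],
    [0, 0, 0],
  ],
  turn=[0, 0, 0, 0, 0, 0, 0, 0, 0, 0, 0, 0],
  gripper=[0.6, 0.6, 0.6, 0.6, 0.6, 0.6, 0.2, 0.2, 0.2, 0.2, 0.2, 0.2],
  grip_force=25,
)

```text
time: 7.3
eef_pos: [0.5666, 0.3937, 0.0419]
ee_rot: [[-0.878, -0.478, 0.002], [-0.478, 0.878, 0.002], [-0.003, 0.001, -1.0]]
force: [-0.7, 1.3, 6.5]
opening: 0.275
finger_force: 25.5
```

Emit:
send_rows(
  xyz=[
    [-0.3, 0, -6],
    [-0.9, 0, -5.9],
    [-1.5, 0, -5.8],
    [-2, 0, -5.7],
    [-2.6, 0, -5.4],
    [-3.2, 0, -5.1],
    [-3.6, 0, -4.8],
    [-4.1, 0, -4.3],
    [-2.2, 0, -2],
    [0, 0, 0],
    [0, 0, 0],
  ],
  turn=[0, 0, 0, 0, 0, 0, 0, 0, 0, 0, 0],
  gripper=[0.2, 0.2, 0.2, 0.2, 0.2, 0.2, 0.2, 0.2, 0.2, 0.2, 0.2],
)

```text
time: 8.4
eef_pos: [0.5816, 0.402, 0.0843]
ee_rot: [[-0.879, -0.477, -0.004], [-0.477, 0.879, -0.002], [0.004, 0.001, -1.0]]
force: [-5.9, 3.8, -5.4]
opening: 0.279
finger_force: 25.6
```

Emit:
send_rows(
  xyz=[
    [-2.3, 0, -2],
    [-2, 0, -2],
    [-2, 0, -2],
    [0, 0, 0],
    [0, 0, 0],
  ],
  turn=[0, 0, 0, 0, 0],
  gripper=[0.2, 0.2, 0.2, 0.2, 0.2],
)

```text
time: 8.9
eef_pos: [0.587, 0.4051, 0.0898]
ee_rot: [[-0.879, -0.477, -0.004], [-0.477, 0.879, -0.002], [0.005, 0.001, -1.0]]
force: [-4.8, 5.0, -7.5]
opening: 0.273
finger_force: 25.4
```

Emit:
send_rows(
  xyz=[
    [-2, 0, -2],
    [-2, 0, -1.5],
    [0, 0, 0],
    [0, 0, 0],
  ],
  turn=[0, 0, 0, 0],
  gripper=[0.2, 0.2, 0.2, 0.2],
)

```text
time: 9.3
eef_pos: [0.5871, 0.4051, 0.09]
ee_rot: [[-0.879, -0.476, -0.011], [-0.476, 0.88, -0.006], [0.013, 0.0, -1.0]]
force: [-11.5, 2.3, -15.5]
opening: 0.278
finger_force: 26.1
```

Run:
```python
from h import *
np.set_printoptions(precision=3,suppress=True)
for n in('scene','side'):
    p,d,c=snap(n,n+'5')
a=cv2.imread('pics/scene5.png');b=cv2.imread('pics/side5.png')
r=lambda im,x,y:cv2.resize(im[y:y+75,x:x+75],None,fx=5,fy=5,interpolation=cv2.INTER_CUBIC)
cv2.imwrite('pics/c5.png',np.hstack([r(a,145,255),r(b,165,262)]));print(sense()['force'])
```

```text
[-12.017   2.751 -16.403]
```

View pics/c5.png

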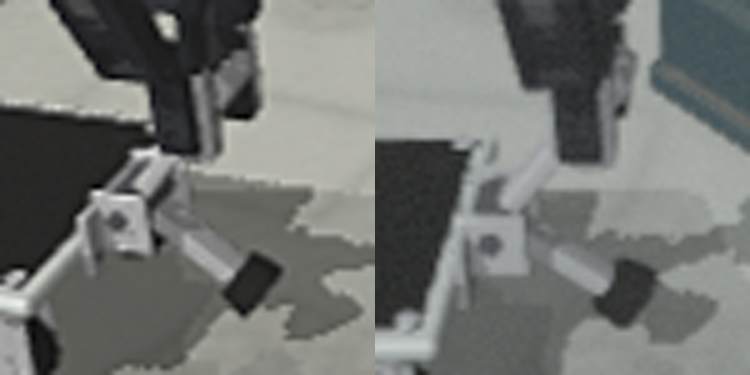

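The pedal is up with its foot swung clear. The TCP stayed put while the force doubled, so it's at its stop. I'll release and back off.

Emit:
send_rows(
  xyz=[
    [0, 0, 0],
    [0, 0, 0],
    [0, 0, 0],
    [0, 0, -10],
    [0, 0, -40],
    [0, 0, -50],
    [0, 0, -30],
    [0, 0, 0],
    [0, 0, 0],
    [0, 0, 0],
  ],
  turn=[0, 0, 0, 0, 0, 0, 0, 0, 0, 0],
  gripper=[0.6, 0.6, 0.6, 0.6, 0.6, 0.6, 0.6, 0.6, 0.6, 0.6],
)

```text
time: 10.4
eef_pos: [0.5926, 0.4068, 0.2247]
ee_rot: [[-0.879, -0.477, -0.001], [-0.477, 0.879, -0.0], [0.001, 0.0, -1.0]]
force: [0.3, -1.0, 0.1]
opening: 0.601
finger_force: 0.0
```

Run:
```python
from h import *
np.set_printoptions(precision=3,suppress=True)
print(sense()['eef_pos'],sense()['force'])
H={'empty':((.617,.421),28.5),'loaded':((.614,-.072),33)}
for n in('scene','side'):
    p,d,c=snap(n,n+'6');W=cloud(d,c).reshape(-1,3)
    for k,(h,y) in H.items():
        y=np.radians(y);D=W[:,:2]-h;t=-D@np.array([np.cos(y),np.sin(y)]);q=D@np.array([-np.sin(y),np.cos(y)])
        m=(t>.02)&(t<.085)&(abs(q)<.02)&(W[:,2]>.055)&(W[:,2]<.135)
        th=np.arctan2(W[m,2]-.06,t[m]);print(n,k,m.sum(),'elev median',np.median(th),'max t',t[m].max(),'max z',W[m,2].max())
a=cv2.imread('pics/scene6.png');b=cv2.imread('pics/side6.png')
r=lambda im,x,y:cv2.resize(im[y:y+75,x:x+100],None,fx=4,fy=4,interpolation=cv2.INTER_CUBIC)
cv2.imwrite('pics/c6.png',np.vstack([np.hstack([r(a,140,255),r(a,275,175)]),np.hstack([r(b,160,260),r(b,250,170)])]))
```

```text
[0.593 0.407 0.225] [ 0.27  -0.962  0.085]
scene empty 163 elev median 0.8847550852170527 max t 0.052803996309667624 max z 0.12363182991192806
scene loaded 108 elev median 0.08966476168955993 max t 0.07407374163213543 max z 0.06839205374791851
side empty 215 elev median 0.9279055374375886 max t 0.05119819522896606 max z 0.12292709669945184
side loaded 110 elev median 0.06290992177512261 max t 0.0744007852121275 max z 0.06733980228781267
```

View pics/c6.png

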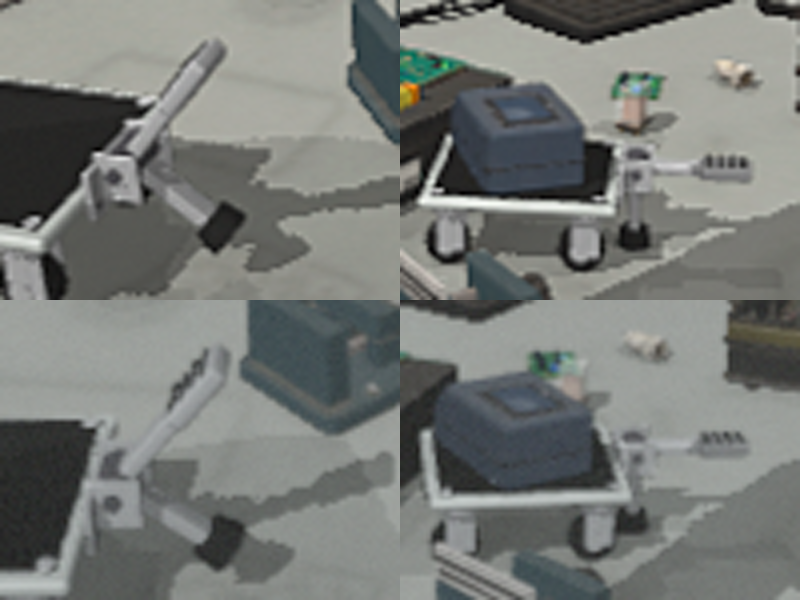

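The empty pedal is fully up, with its tip at z=0.123 as expected. The loaded pedal is level with its foot straight down. The robot is clear of both.

```bash
python3 -c "
from bench import *
print(finish_job())"
```

```text
the job is handed in; nothing more can be done
None
```

The loaded dolly's pedal was pushed fully down first and is still locked; then the empty dolly's pedal was lifted fully up to release it. I checked both in the camera images, and the job was handed in at about 10.5 s with the arm clear.

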